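# Set the fence stop with the T-handle hex key

### The job

Take the larger of the two T-handle hex keys from its wooden rack, lower it into the steel collar on the grey fence-stop adjuster and turn it until it drops fully home in the hidden hex socket. Then turn the key clockwise (seen from above) until the dial's pale sector fills the little window, and let go, leaving the key standing upright in the socket. Leave the small key, the white bottle and the roll of tape where they are.

Things in the scene. Friction and masses are not known exactly. Their poses are not given: they have to be found in the camera images.
- key_grip (a point): Larger T-handle hex key, plain steel, 114 mm tall, 0.45 kg. Point: centre of its crossbar, which is 90 mm long along this point's x, 14 mm thick along y, 16 mm high along z; the shaft runs down (-z). It stands upright in either hole of the rack, hanging by a round collar (40 mm wide, 5 mm thick, underside 50 mm below this point).
- key_tip (a point): Centre of the flat lower end of the larger key's shaft, 106 mm below the crossbar's centre; z points up the shaft. The shaft is a hexagon, 19 mm across flats (21.9 mm across corners), one pair of flats facing along this point's x.
- small_key_grip (a point): Smaller T-handle key, same form and height, in the rack's other hole: crossbar only 60 x 12 mm, shaft 10 mm across flats; point at its crossbar's centre. Too small for the socket: it stays in its hole.
- rack: Fixed wooden key rack, 210 mm along its y, 90 mm along x; origin at the centre of its underside. Top board 75 mm above the bench with two 27 mm holes 120 mm apart along y. The keys' shafts pass through the holes: a key must be lifted 60 mm to come clear. Both keys stand 133 mm high above the bench.
- collar_mouth (a point): Centre of the upper rim of the steel collar on the adjuster, 64 mm above the bench. The adjuster is a fixed grey box, 150 x 130 mm, 49 mm high, with a fence rail at most 60 mm high behind it; x points from the collar to the window and the fence. The mouth is a funnel about 34 mm wide, narrowing in 8 mm to a round vertical bore 23.6 mm wide.
- socket_floor (a point): Centre of the hidden hex socket's floor, on the bore's axis, 42 mm below the collar's rim (22 mm above the bench). The socket is 14 mm deep and 20 mm across flats; its hexagon's angle is unknown, unrelated to dial, box or this point's axes. A key at a wrong angle rests on its rim; within about 5 degrees of a right one (every 60) it drops in.
- window (a point): Centre of the window in the adjuster's top plate, at the height of the dial's face, 7 mm below the plate's top; 46 mm from the bore's axis. The window is 24 mm wide along the dial's travel (y of this point) and 22 mm along x.
- dial_mark (a point): Centre of the pale sector on the dark dial under the plate: 40 mm wide, 46 mm from the bore's axis, a thin dark line along its middle. The dial turns with the socket about that axis. It starts 0.75 to 1.45 rad anticlockwise (from above) of the window. Friction of about 0.15 N m holds it where it is left. The key has about 6 degrees of play each way in the socket.
- bottle: White plastic bottle with a black cap, 56 mm wide and 120 mm high, a bystander; origin at the centre of its underside.
- tape: Roll of masking tape lying flat behind the rack, 90 mm wide and 24 mm high, a bystander; origin at the centre of its underside.
There are look-alikes about, which are no part of the job. What is shaped like the part that bears key_grip but green, red or yellow is not meant.

How it is judged:
On the way, in this order (a step that is already met when the one before it is completed fails the run):
1. the larger key has dropped fully home in the hex socket, upright, its end within 5 mm of the socket's floor (distance between key_tip and socket_floor below 0.005 m and angle between key_tip's own z axis and vertical below 0.12 rad), for 0.2 s.
2. the pale sector fills the window (all of step 1 and distance between dial_mark and window below 0.006 m), for 0.2 s.
At the end, for the whole second after the job is handed in: The pale sector fills the window (its middle within 6 mm of the window's centre), the larger key stands upright (within 0.12 rad) and fully home in the socket (its end within 5 mm of the socket's floor) (all of step 2); the robot touches nothing.
It fails at once if the small key, the white bottle or the tape is moved by more than 30 mm (distance of any of small_key_grip, bottle, tape from where it was at the start of the episode above 0.03 m).
It also fails if it takes over 67 s, if anything falls off the work surface, if the arm or the gripper's body presses on something with over 40 N, if the wrist force passes 120 N, or if a joint passes its speed limit or range.

### The arm

A 7-joint arm with a two-finger parallel gripper is mounted at the origin on the work surface. World frame = base frame: x ahead of the robot, y to its left, z up, the work surface at z = 0. Lengths are in m, angles in rad, forces in N, time in s.
With the tool pointing down it reaches from about 0.425 to 0.925 m from the base axis. Payload 6.8 kg.
Tool frame: the origin (TCP) lies midway between the tips of the shut fingers; the grasp point (between the pads) lies 19 mm behind it; z points along the fingers, y is the line along which they close (so a half turn about z gives the same grasp; the last joint's range is limited). The gripper opens to 85 mm and grips with 20 to 120 N. Pads are 22 mm wide; open, the fingers measure 114 mm over their backs; the gripper's body (76 mm by 85 mm) begins 54 mm behind the grasp point. The pads swing forward as they close: fully open they stand 13 mm farther back than shut.
Start: joints at [1.114, 0.477, 0.022, 1.555, -0.011, 1.109, -0.083], TCP at [0.231, -0.634, 0.231] pointing down, gripper open.
Joint ranges: [-2.96, 2.96], [-0.34, 2.1], [-1.41, 1.46], [0.24, 2.44], [-1.37, 4.51], [0.17, 1.92], [-2.96, 2.96]. Speed limits (rad/s): [2.39, 2.39, 3.14, 3.14, 3.14, 3.14, 3.14].

### API

Orientations are given as a rotation vector (axis times angle).
In Python, from bench import r gives the robot as it stands. The module is installed in compiled form; this text tells all that it offers.
- The arm moves only by the tool apply_moves, never from a script. Its argument "rows" is a list of rows, each a list of 6 numbers: the shift along the tool's x, y, z scaled (see below), then the turn, a rotation vector about the tool's x, y, z scaled (see below). A call has 1 to 5 rows; each row is the pose to reach, as a shift and turn from the pose commanded when the call began, along the tool's axes at that moment; what a row does not reach only later rows make up. The controller multiplies each number of a shift by 0.25 m and each number of a turn by 90 degrees. A row lasts 1/8 s, in which the tool goes at most 62.5 mm and 10.7 degrees, less where a joint would pass 70% of its speed; a pose out of reach is approached as far as the arm can. A call with a number of a shift or a turn outside -1 to 1 is refused whole. A call with a gripper value outside its range is refused whole. "claw" is the opening, from 0 (shut) to 1 (fully open), set as the call begins (left out, the last holds). The fingers move at their own pace and stop on an object; "newtons" is the grip in N (left out, the last holds). Time passes only in rows, so rows that repeat a pose let the fingers close. It gives the time, the measured TCP pose, the force, the opening and the grip force at its end, in the units of the state.
- r.get_obs(): the state, without advancing time (a new reading comes with each control period).
- r.grab_frame(name): name is "scene" or "top"; returns a dict with "pixels" (400x640x3 uint8, red, green, blue), "intrinsics" (3x3 intrinsics, pixels), "eye" and "attitude" of the camera in the world. Camera axes: x right, y up, looking along -z (the intrinsics and any distortion apply to the point x, -y, -z); pixel columns grow to the right and rows downward; lengths in m; the calibration is good to about 2 mm. A picture is of the moment at which its call begins. There is no depth.
- r.hand_in(): hands the job in; it is judged then, once.
Trained networks look in a picture, given as the dict that the camera call returned (one of the last four; its "shot" number tells which), for a name from the list of things; names that differ only in an ending like _2 or _b are one class to them, and where a whole thing is asked for, a point or a joint stands for the part that bears it (a point fixed in the world has none). Each returns a list of dicts, best first, with "conf" (0 to 1); they miss things now and then, are a little off and sometimes report something else, mostly with a low value. They report only what shows in the picture. A call takes as long as a camera call. They do not tell look-alikes from the thing itself.
- r.search_frame(picture, thing): "rect" ([left, top, width, height] in pixels, round what is visible of it).
- r.outline_of(picture, thing): "pixels" (400x640 bool, what is visible of it) and "rect" ([left, top, width, height] in pixels, round what is visible of it).
- r.landmark_of(picture, thing): "point" ([column, row] in pixels: a listed point, or the origin of a listed thing).
The state is a dict: "clock": time; "joints": joint angles; "qvel": joint speeds; "tau": joint torques, N m; "tcp_pos": TCP position; "orientation": TCP orientation; "contact_force": force on the tool from outside, world axes, zero at the start; "moment": the same for the moment, N m; "grip_width": finger opening in m; "gripper_force": force on a finger pad.
Only numpy, scipy, OpenCV 4.12 (cv2) and the standard library are available. Lean on these libraries where they do the work, as an engineer would, in place of code of your own. Each camera call takes 0.05 s, during which the arm holds its last target. There are 200 camera calls.

## Working session

There is one attempt and no reset: what is moved stays moved. The work goes in short steps, Python scripts to look and compute and a tool call to move; the robot and the scene stay as the last step left them, time stands still between calls to the robot, and variables do not carry over. Pictures are saved under pics/ and viewed, at most 10 in all, crops included, and the job is handed in when it is done.

Besides the shell and the picture viewer there is one more tool, called after "Emit:" in YAML: its name, and indented under it one key for each argument. apply_moves: Moves the arm, as the interface text tells. Its arguments: {"type":"object","properties":{"rows":{"type":"array","items":{"type":"array","items":{"type":"number"}}},"claw":{"type":"number"},"newtons":{"type":"number"}},"required":["rows"]}

```bash
mkdir -p pics
cat > h.py <<'E'
import numpy as np, cv2
from bench import r
from scipy.spatial.transform import Rotation as R
def att(f):
    a=np.array(f["attitude"],float)
    return a if a.shape==(3,3) else (R.from_rotvec(a).as_matrix() if a.size==3 else R.from_quat(a).as_matrix())
def ray(f,p):
    K=np.array(f["intrinsics"]);d=np.linalg.solve(K,[p[0],p[1],1.]);return att(f)@np.array([d[0],-d[1],-d[2]])
def at_z(f,p,z):
    d=ray(f,p);e=np.array(f["eye"]);return e+d*(z-e[2])/d[2]
def tri(fs,ps):
    A=np.zeros((3,3));b=np.zeros(3)
    for f,p in zip(fs,ps):
        d=ray(f,p);d/=np.linalg.norm(d);M=np.eye(3)-np.outer(d,d);A+=M;b+=M@np.array(f["eye"])
    return np.linalg.solve(A,b)
def proj(f,X):
    c=att(f).T@(np.array(X)-np.array(f["eye"]));c=np.array(f["intrinsics"])@np.array([c[0],-c[1],-c[2]]);return c[:2]/c[2]
def save(f,n,crop=None,s=1):
    im=f["pixels"][:,:,::-1]
    if crop: x,y,w,h=crop;im=im[y:y+h,x:x+w]
    cv2.imwrite("pics/"+n,cv2.resize(im,None,fx=s,fy=s,interpolation=cv2.INTER_CUBIC))
E
python3 - <<'E'
from h import *
fs={n:r.grab_frame(n) for n in("scene","top")}
np.set_printoptions(precision=3,suppress=True)
for n,f in fs.items():
    save(f,n+"0.png");print(n,{k:(np.array(v).tolist()) for k,v in f.items() if k!="pixels"})
    for t,z in dict(key_grip=.125,small_key_grip=.125,rack=0,collar_mouth=.064,window=.042,dial_mark=.042,bottle=0,tape=0).items():
        print(t,[(round(d["conf"],2),np.array(d["point"]),at_z(f,d["point"],z)[:2]) for d in r.landmark_of(f,t)])
o=r.get_obs();print(o)
E
```

```text
scene {'intrinsics': [[367.4879402626674, 0.0, 315.17939608748816], [0.0, 367.4879402626674, 201.9845768519075], [0.0, 0.0, 1.0]], 'eye': [1.1117547224545365, 0.1054935743678342, 0.849799444023694], 'attitude': [0.4832881122728316, 0.5773498742657529, 1.6825397125665413], 'shot': 1}
key_grip [(0.95, array([286.1, 215.3]), array([ 0.608, -0.058])), (0.72, array([278.3, 144.5]), array([ 0.37 , -0.137])), (0.65, array([246.1, 175.1]), array([ 0.5  , -0.193])), (0.64, array([169.6, 213. ]), array([ 0.654, -0.339])), (0.5, array([232.8, 142.2]), array([ 0.385, -0.267]))]
small_key_grip [(0.61, array([205. , 168.4]), array([ 0.497, -0.308])), (0.48, array([426.8, 217.8]), array([0.553, 0.279]))]
rack [(0.77, array([232.5, 201.7]), array([ 0.503, -0.252]))]
collar_mouth [(0.75, array([423.9, 216.1]), array([0.502, 0.286]))]
window [(0.59, array([243.7, 176.8]), array([ 0.437, -0.232])), (0.56, array([421.9, 236.1]), array([0.551, 0.286]))]
dial_mark [(0.43, array([233.2, 236.6]), array([ 0.643, -0.196])), (0.19, array([421.5, 239.1]), array([0.561, 0.285]))]
bottle [(0.8, array([321.8, 201.
[... 1015 characters left out ...]
5.8, 210.6]), array([0.517, 0.327])), (0.19, array([213.1, 214.8]), array([0.506, 0.28 ]))]
bottle [(0.73, array([320. , 239.5]), array([ 0.442, -0.003]))]
tape [(0.8, array([397.1, 178.4]), array([ 0.612, -0.22 ]))]
{'clock': 0.9, 'joints': array([ 1.114,  0.477,  0.022,  1.555, -0.012,  1.109, -0.083]), 'qvel': array([-0.001,  0.   , -0.001,  0.001, -0.001, -0.001,  0.002]), 'tau': array([  0.001, -59.632,   1.607, -28.155,   0.013,   0.002,   0.   ]), 'tcp_pos': array([ 0.231, -0.634,  0.231]), 'orientation': array([-3.094, -0.545, -0.   ]), 'contact_force': array([-0.186,  0.128,  0.792]), 'moment': array([ 0.018,  0.04 , -0.01 ]), 'gripper_force': 0.0, 'grip_width': 0.08539555773200382}
```

View pics/scene0.png

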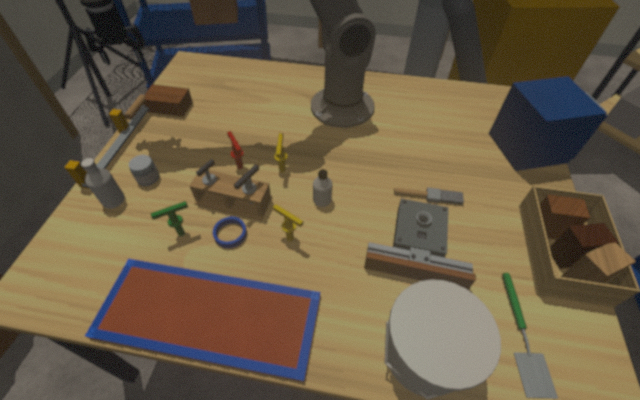

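View pics/top0.png

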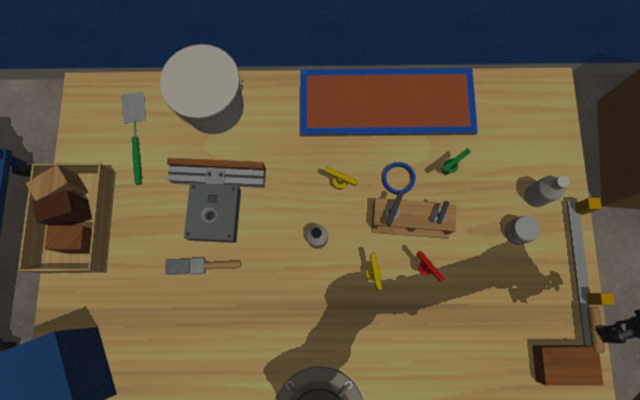

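The scene holds five key-like things. In the scene view there are yellow ones at (280,150) and (288,218), a red one at (235,148) and a green one at (170,212), all look-alikes. Two steel keys stand in the rack: (246,178) with the longer crossbar, and the small one at (205,168). The target is the longer steel one, seen at (397,208) in the top view. I'll confirm it in a crop.

Run:
```python
from h import *
np.set_printoptions(precision=4,suppress=True)
a=r.grab_frame("scene");b=r.grab_frame("top")
def c(f,x,y,w=100,h=75): return cv2.resize(f["pixels"][y:y+h,x:x+w,::-1],(400,300),interpolation=cv2.INTER_CUBIC)
cv2.imwrite("pics/crop1.png",np.vstack([np.hstack([c(a,180,145),c(b,365,175)]),np.hstack([c(a,375,185),c(b,165,155)])]))
print("key",tri([a,b],[[246.1,175.1],[397.2,209.2]]),"small",tri([a,b],[[205,168.4],[440.2,213.4]]))
print("collar",tri([a,b],[[423.9,216.1],[211.5,213.5]]),"win",tri([a,b],[[421.9,236.1],[214.6,200.4]]))
for n,f in(("s",a),("t",b)):
  for t in("key_grip","rack","collar_mouth"):
    for d in r.outline_of(f,t): 
      ys,xs=np.nonzero(d["pixels"]);print(n,t,round(d["conf"],2),d["rect"],len(xs),cv2.minAreaRect(np.c_[xs,ys].astype(np.float32)) if len(xs) else "")
```

```text
key [ 0.4992 -0.1953  0.1241] small [ 0.4906 -0.3087  0.1179]
collar [0.5045 0.2819 0.0662] win [0.5466 0.2837 0.0344]
s key_grip 0.89 [273.2, 201.8, 31.1, 41.6] 471 ((289.7951354980469, 218.72828674316406), (39.377105712890625, 21.82425880432129), 64.29004669189453)
s key_grip 0.8 [152.9, 203.5, 34.7, 36.1] 513 ((173.05418395996094, 221.25718688964844), (31.81669044494629, 37.61932373046875), 70.97439575195312)
s key_grip 0.76 [274.3, 135.3, 12.8, 36.6] 288 ((281.0, 152.0), (38.0, 12.0), 90.0)
s key_grip 0.74 [232.4, 163.9, 26.5, 29.5] 387 ((250.52328491210938, 180.87123107910156), (19.680740356445312, 31.196067810058594), 47.121097564697266)
s key_grip 0.57 [228.6, 132.1, 16.4, 35.5] 270 ((236.64633178710938, 149.31707763671875), (36.111114501953125, 12.25790023803711), 83.6598129272461)
s rack 0.83 [187.8, 171.7, 85.8, 50.8] 2387 ((230.31765747070312, 193.0706024169922), (82.6505126953125, 37.962833404541016), 12.52880859375)
s rack 0.72 [417.8, 221.7, 7.3, 16.1] 58 ((421.5, 228.5), (17.0, 9.0), 90.0)
s rack 0.54 [312.6, 170.9, 21.0, 32.3] 570 ((322.5, 187.0), (36.0, 19.0), 90.0)

[... 314 characters left out ...]
35.2] 306 ((373.3150634765625, 272.5068359375), (35.58051300048828, 14.747185707092285), 69.44395446777344)
t key_grip 0.66 [323.3, 164.8, 35.5, 22.4] 289 ((338.6335754394531, 180.1061553955078), (34.01460266113281, 14.896905899047852), 24.443954467773438)
t key_grip 0.61 [384.6, 193.6, 18.0, 32.7] 278 ((394.41168212890625, 208.4305877685547), (13.76056957244873, 33.98018264770508), 38.1572265625)
t rack 0.96 [367.4, 199.3, 87.8, 40.4] 2391 ((413.6214294433594, 218.36085510253906), (84.25065612792969, 35.27373504638672), 4.236394882202148)
t collar_mouth 0.63 [166.7, 160.5, 102.5, 83.6] 5367 ((214.62734985351562, 200.5707550048828), (98.60249328613281, 82.05291748046875), 2.4895529747009277)
```

View pics/crop1.png

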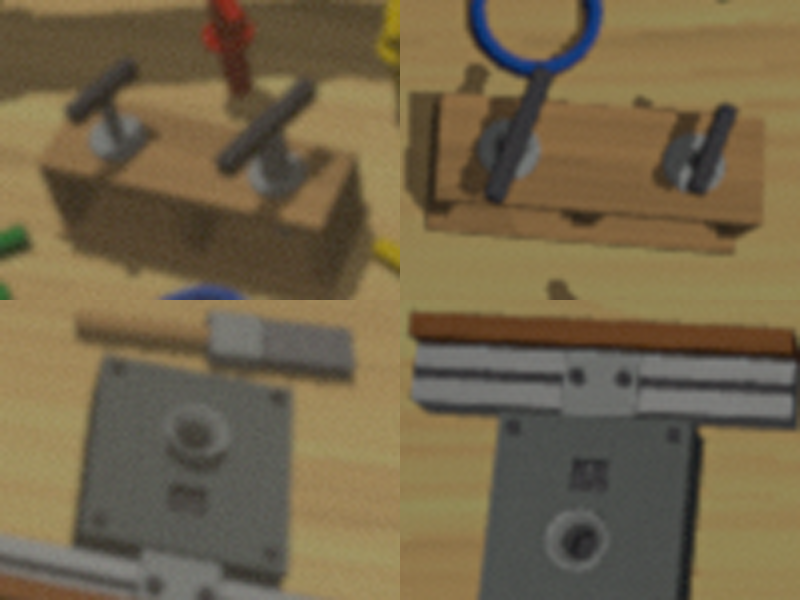

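The crop confirms it. The larger steel key is at the rack's left hole in the top view, centre about (395,208) there and (246.5,176.6) in the scene view, with a clearly longer bar than its neighbour. The collar is at (209.3,215) top and (423.8,218.8) scene; the window is at (212.5,198.3) top.

```bash
cat >> h.py <<'E'
def rel(goal,yaw):
    "scaled shift/turn from the present pose to TCP goal, tool down, tool x at yaw (deg)"
    o=r.get_obs();M=R.from_rotvec(o["orientation"]).as_matrix();y=np.radians(yaw)
    G=np.c_[[np.cos(y),np.sin(y),0],[np.sin(y),-np.cos(y),0],[0,0,-1]]
    return np.r_[M.T@(np.array(goal)-o["tcp_pos"])/.25, R.from_matrix(M.T@G).as_rotvec()/(np.pi/2)]
E
python3 - <<'E'
from h import *
np.set_printoptions(precision=4,suppress=True)
a=r.grab_frame("scene");b=r.grab_frame("top")
e1=[[258,166.25],[235,187]];e2=[[401,192],[389.3,225]]
P=[tri([a,b],[p,q]) for p,q in zip(e1,e2)];print(P,(P[0]+P[1])/2)
for f,e in((a,e1),(b,e2)):
    q=[at_z(f,p,.131) for p in e];v=q[0]-q[1];print("top-face",(q[0]+q[1])/2,np.linalg.norm(v),np.degrees(np.arctan2(v[1],v[0])))
print("collar",tri([a,b],[[423.8,218.8],[209.3,215]]),at_z(a,[423.8,218.8],.064),at_z(b,[209.3,215],.064))
print("win",at_z(a,[422,234.3],.042),at_z(b,[212.5,198.3],.042))
o=r.get_obs();print(R.from_rotvec(o["orientation"]).as_matrix(),rel([.497,-.195,.23],160.4))
E
```

```text
[array([ 0.5218, -0.1723,  0.1907]), array([ 0.4814, -0.2131,  0.0496])] [ 0.5016 -0.1927  0.1202]
top-face [ 0.5089 -0.187   0.131 ] 0.08962898916715145 155.09402293871236
top-face [ 0.5006 -0.1918  0.131 ] 0.08888356153907107 -21.245977602235072
collar [0.5029 0.2877 0.0534] [0.511  0.2855 0.064 ] [0.5009 0.2847 0.064 ]
win [0.5454 0.2861 0.042 ] [0.5506 0.2838 0.042 ]
[[ 0.9398  0.3418  0.    ]
 [ 0.3418 -0.9398 -0.    ]
 [ 0.      0.     -1.    ]] [ 1.6017 -1.2876  0.0052  0.      0.     -1.5602]
```

Emit:
apply_moves:
  rows:
    - [0.2,-0.16,0,0,0,-0.118]
    - [0.4,-0.32,0,0,0,-0.236]
    - [0.6,-0.48,0,0,0,-0.354]
    - [0.76,-0.61,0,0,0,-0.472]
    - [0.9,-0.72,0,0,0,-0.59]
  claw: 1

```text
clock: 2.02
tcp_pos: [0.3819, -0.386, 0.2317]
orientation: [2.516, 1.88, 0.001]
contact_force: [1.6, -0.3, -0.3]
grip_width: 0.0855
gripper_force: 0.0
```

```bash
python3 -c "
from h import *
print(rel([.501,-.194,.18],157).round(4),r.get_obs()['joints'],r.get_obs()['tcp_pos'])"
```

```text
[ 8.716e-01  2.389e-01  2.068e-01  3.000e-04  4.000e-04 -9.274e-01] [ 0.90033766  0.27541808 -0.26891974  1.85767611  0.08480529  1.0188486
  0.30926271] [ 0.38193673 -0.38601909  0.23168281]
```

Emit:
apply_moves:
  rows:
    - [0.2,0.05,0,0,0,-0.118]
    - [0.4,0.1,0,0,0,-0.236]
    - [0.6,0.15,0,0,0,-0.354]
    - [0.78,0.2,0,0,0,-0.472]
    - [0.87,0.239,0,0,0,-0.59]

```text
clock: 2.65
tcp_pos: [0.5025, -0.1947, 0.2318]
orientation: [1.408, 2.808, 0.001]
contact_force: [0.3, -0.8, -0.2]
grip_width: 0.0852
gripper_force: 0.0
```

Emit:
apply_moves:
  rows:
    - [0,0,0,0,0,-0.118]
    - [0,0,0,0,0,-0.236]
    - [0,0,0,0,0,-0.337]
    - [0,0,0,0,0,-0.337]
    - [0,0,0,0,0,-0.337]

```text
clock: 3.28
tcp_pos: [0.5011, -0.1977, 0.2314]
orientation: [0.644, 3.075, -0.0]
contact_force: [0.7, -0.6, 0.1]
grip_width: 0.0855
gripper_force: 0.0
```

```bash
python3 -c "
from h import *
print(rel([.501,-.194,.106],157).round(4),r.get_obs()['joints'],r.get_obs()['tcp_pos'])
a=r.grab_frame('scene');b=r.grab_frame('top')
c=lambda f,x,y:cv2.resize(f['pixels'][y:y+100,x:x+100,::-1],(400,400),interpolation=cv2.INTER_CUBIC)
cv2.imwrite('pics/c2.png',np.hstack([c(a,190,110),c(b,345,160)]))"
```

```text
[ 6.400e-03  1.360e-02  5.015e-01 -0.000e+00  1.000e-04 -7.500e-03] [ 0.77365518  0.31599826 -0.62251593  1.84878826  0.21143177  1.04287882
  1.22491656] [ 0.50108011 -0.19773981  0.23137341]
```

View pics/c2.png

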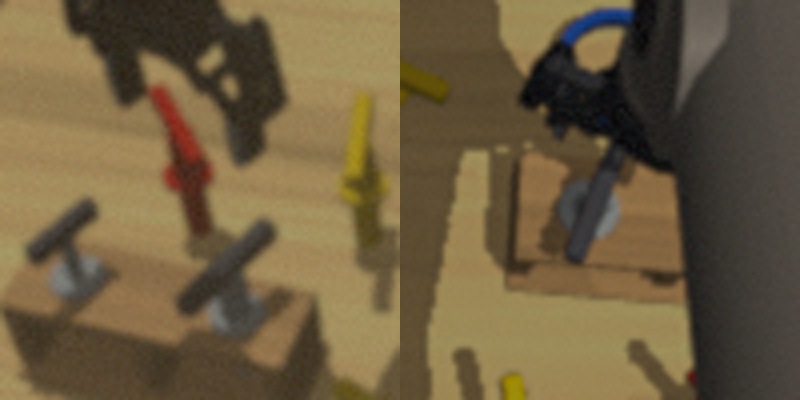

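The crop shows the open gripper above the larger key. The fingers are at about (115,90) and (245,145) in the left crop, either side of the bar, whose centre is at (228,265). Next I descend and close.

Emit:
apply_moves:
  rows:
    - [0.006,0.013,0.15,0,0,-0.008]
    - [0.006,0.013,0.3,0,0,-0.008]
    - [0.006,0.013,0.42,0,0,-0.008]
    - [0.006,0.013,0.5,0,0,-0.008]
    - [0.006,0.013,0.5,0,0,-0.008]

```text
clock: 4.0
tcp_pos: [0.5, -0.1937, 0.105]
orientation: [-0.621, -3.077, -0.001]
contact_force: [0.3, -0.0, 0.6]
grip_width: 0.0855
gripper_force: 0.0
```

Emit:
apply_moves:
  rows:
    - [0,0,0,0,0,0]
    - [0,0,0,0,0,0]
    - [0,0,0,0,0,0]
    - [0,0,0,0,0,0]
    - [0,0,0,0,0,0]
  claw: 0
  newtons: 50

```text
clock: 4.62
tcp_pos: [0.5022, -0.1931, 0.1072]
orientation: [0.618, 3.078, 0.001]
contact_force: [0.6, 3.7, 5.8]
grip_width: 0.0187
gripper_force: 48.7
```

Emit:
apply_moves:
  rows:
    - [0,0,0,0,0,0]
    - [0,0,0,0,0,0]
    - [0,0,0,0,0,0]
    - [0,0,0,0,0,0]

```text
clock: 5.12
tcp_pos: [0.5022, -0.1931, 0.1072]
orientation: [0.618, 3.078, 0.001]
contact_force: [1.1, 3.8, 5.3]
grip_width: 0.0188
gripper_force: 48.7
```

```bash
python3 -c "
from h import *
a=r.grab_frame('scene');b=r.grab_frame('top')
c=lambda f,x,y:cv2.resize(f['pixels'][y:y+80,x:x+80,::-1],(400,400),interpolation=cv2.INTER_CUBIC)
cv2.imwrite('pics/c3.png',np.hstack([c(a,205,135),c(b,355,165)]));print(r.get_obs())"
```

```text
{'clock': 5.225, 'joints': array([ 0.70513478,  0.47122157, -0.56851624,  1.96293699,  0.34592012,
        0.8015392 ,  1.11692655]), 'qvel': array([ 0.00026893,  0.00049111, -0.00081256, -0.00108456, -0.00144922,
       -0.00111513,  0.00010581]), 'tau': array([ 2.12795019e+00, -4.61205947e+01, -3.24684463e+00, -1.96894205e+01,
        8.85283202e-01,  2.81896871e-01, -1.15496241e-03]), 'tcp_pos': array([ 0.50219232, -0.19308811,  0.10718591]), 'orientation': array([6.18155106e-01, 3.07812190e+00, 1.36048573e-03]), 'contact_force': array([0.30579773, 4.65903314, 5.94554975]), 'moment': array([ 0.82750318, -0.16816406,  0.00246077]), 'gripper_force': 48.68250198487658, 'grip_width': 0.018712128730434964}
```

View pics/c3.png

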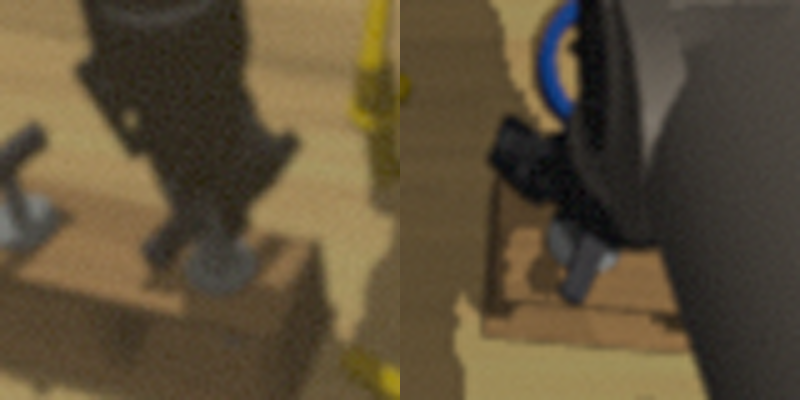

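The opening is 18.8 mm, but the bar is 14 mm, so the pads probably caught the thicker neck below it. I'll reopen, rise about 8 mm and close again.

Emit:
apply_moves:
  rows:
    - [0,0,0,0,0,0]
    - [0,0,0,0,0,0]
    - [0,0,-0.016,0,0,0]
    - [0,0,-0.032,0,0,0]
    - [0,0,-0.036,0,0,0]
  claw: 0.5

```text
clock: 5.85
tcp_pos: [0.5012, -0.1942, 0.1157]
orientation: [0.62, 3.079, -0.0]
contact_force: [-0.0, 0.3, -0.1]
grip_width: 0.0429
gripper_force: 0.0
```

Emit:
apply_moves:
  rows:
    - [0,0,0,0,0,0]
    - [0,0,0,0,0,0]
    - [0,0,0,0,0,0]
    - [0,0,0,0,0,0]
    - [0,0,0,0,0,0]
  claw: 0
  newtons: 50

```text
clock: 6.48
tcp_pos: [0.5018, -0.1933, 0.1158]
orientation: [0.619, 3.079, 0.001]
contact_force: [1.4, 3.6, 5.9]
grip_width: 0.0168
gripper_force: 48.8
```

```bash
python3 -c "
from h import *
o=r.get_obs();print(o['tcp_pos'],o['contact_force'],o['moment'],o['grip_width'],o['gripper_force'])"
```

```text
[ 0.50179037 -0.19332421  0.11577025] [1.41269774 3.64259188 5.93089676] [ 0.77498185 -0.19219765 -0.00787359] 0.01679907285537785 48.82885222847108
```

Emit:
apply_moves:
  rows:
    - [0,0.006,0,0,0,0]
    - [0,0.012,0,0,0,0]
    - [0,0.012,0,0,0,0]

```text
clock: 6.85
tcp_pos: [0.502, -0.1921, 0.1154]
orientation: [0.621, 3.08, -0.002]
contact_force: [-0.2, -1.3, 4.7]
grip_width: 0.017
gripper_force: 48.8
```

Emit:
apply_moves:
  rows:
    - [0,0.006,0,0,0,0]
    - [0,0.012,0,0,0,0]
    - [0,0.012,0,0,0,0]

```text
clock: 7.22
tcp_pos: [0.5025, -0.1907, 0.1152]
orientation: [-0.623, -3.078, 0.004]
contact_force: [-2.4, -4.1, 4.8]
grip_width: 0.0168
gripper_force: 48.8
```

Emit:
apply_moves:
  rows:
    - [0,-0.012,0,0,0,0]
    - [0,-0.016,-0.03,0,0,0]
    - [0,-0.016,-0.06,0,0,0]
    - [0,-0.016,-0.1,0,0,0]
    - [0,-0.016,-0.1,0,0,0]

```text
clock: 7.85
tcp_pos: [0.5023, -0.1922, 0.1412]
orientation: [0.62, 3.078, -0.0]
contact_force: [0.5, -0.5, -5.3]
grip_width: 0.0167
gripper_force: 48.9
```

```bash
python3 -c "
from h import *
a=r.grab_frame('scene');b=r.grab_frame('top')
c=lambda f,x,y:cv2.resize(f['pixels'][y:y+80,x:x+80,::-1],(400,400),interpolation=cv2.INTER_CUBIC)
cv2.imwrite('pics/c4.png',np.hstack([c(a,205,125),c(b,355,165)]));o=r.get_obs();print(o['tcp_pos'],o['contact_force'],o['moment'],o['grip_width'])"
```

```text
[ 0.50173419 -0.19210931  0.14036632] [-0.50324485  0.79915586 -5.14462445] [ 0.04256998  0.01954279 -0.0426253 ] 0.016910050708596042
```

View pics/c4.png

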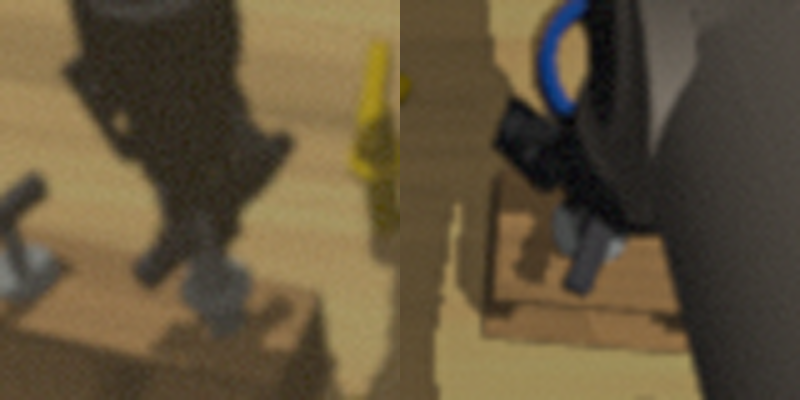

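Emit:
apply_moves:
  rows:
    - [0,0,-0.1,0,0,0]
    - [0,0,-0.22,0,0,0]
    - [0,0,-0.36,0,0,0]
    - [0,0,-0.5,0,0,0]
    - [0,0,-0.52,0,0,0]

```text
clock: 8.57
tcp_pos: [0.503, -0.1922, 0.2722]
orientation: [0.619, 3.076, -0.001]
contact_force: [-0.1, -0.5, -4.6]
grip_width: 0.0168
gripper_force: 49.3
```

```bash
python3 -c "
from h import *
o=r.get_obs();print(o['tcp_pos'],o['contact_force'],o['moment'],o['grip_width'],o['joints'],rel([.502,.285,.27],157))"
```

```text
[ 0.50302205 -0.19219451  0.27216813] [-0.1389065  -0.53523569 -4.57235541] [-0.06182945 -0.01154416  0.01451955] 0.016797363653647552 [ 0.78546092  0.2743508  -0.64152588  1.8026595   0.18210441  1.1196578
  1.25616243] [7.42343633e-01 1.75852724e+00 5.78331027e-03 6.30712355e-05
 2.61426907e-03 2.63354532e-03]
```

Emit:
apply_moves:
  rows:
    - [0.06,0.15,0,0,0,0]
    - [0.14,0.33,0,0,0,0]
    - [0.22,0.53,0,0,0,0]
    - [0.3,0.72,0,0,0,0]
    - [0.37,0.88,0,0,0,0]

```text
clock: 9.2
tcp_pos: [0.5003, 0.0484, 0.2686]
orientation: [-0.618, -3.078, 0.001]
contact_force: [-0.3, -0.6, -4.9]
grip_width: 0.0164
gripper_force: 49.4
```

Emit:
apply_moves:
  rows:
    - [0.08,0.19,0,0,0,0]
    - [0.16,0.38,0,0,0,0]
    - [0.24,0.57,0,0,0,0]
    - [0.32,0.75,0,0,0,0]
    - [0.37,0.878,0,0,0,0]

```text
clock: 9.82
tcp_pos: [0.4997, 0.2868, 0.2682]
orientation: [-0.616, -3.078, 0.001]
contact_force: [-0.4, -0.1, -4.6]
grip_width: 0.0166
gripper_force: 49.4
```

Run:
```python
from h import *
np.set_printoptions(precision=4,suppress=True)
a=r.grab_frame("scene");b=r.grab_frame("top")
o=r.get_obs();print(o['tcp_pos'],o['contact_force'],o['moment'],o['joints'])
T=o['tcp_pos']
for n,f in(("s",a),("t",b)):
    print(n,"expect grip",proj(f,T+[0,0,.009]),"tip",proj(f,T-[0,0,.097]))
    for t in("key_grip","key_tip","collar_mouth","window"):
        print(t,[(round(d["conf"],2),np.array(d["point"])) for d in r.landmark_of(f,t)])
x,y=proj(a,T-[0,0,.05]).astype(int);X,Y=proj(b,[.51,.29,.06]).astype(int)
c=lambda f,x,y:cv2.resize(f['pixels'][y-50:y+50,x-40:x+40,::-1],(400,500),interpolation=cv2.INTER_CUBIC)
cv2.imwrite('pics/c5.png',np.hstack([c(a,x,y),c(b,X,Y)]));print(x-40,y-50,X-40,Y-50)
```

```text
[0.4989 0.2895 0.2686] [-0.4686  0.2649 -4.5774] [-0.0526  0.1122  0.0411] [ 0.0137  0.3983 -0.8356  1.7093  0.3125  1.1753  0.2751]
s expect grip [448.672  157.9263] tip [435.9814 189.1606]
key_grip [(0.98, array([287.7, 215.8])), (0.88, array([446.5, 160.8])), (0.81, array([235.6, 141.2]))]
key_tip [(0.98, array([177.6, 234.1])), (0.75, array([437. , 187.8])), (0.73, array([284.1, 170.8])), (0.58, array([289.4, 235. ])), (0.57, array([241.5, 168.5]))]
collar_mouth [(0.75, array([423.5, 214.9]))]
window [(0.56, array([421.4, 238.4])), (0.27, array([232.7, 202.3]))]
t expect grip [182.3562 197.7874] tip [195.9788 207.5558]
key_grip [(0.91, array([338.1, 174.7])), (0.87, array([429.3, 268.8])), (0.83, array([376.6, 270. ])), (0.53, array([453.1, 159. ]))]
key_tip [(0.82, array([423., 268.])), (0.79, array([340. , 185.7])), (0.56, array([444. , 169.6])), (0.16, array([215. , 199.8]))]
collar_mouth []
window []
401 126 167 161
```

View pics/c5.png

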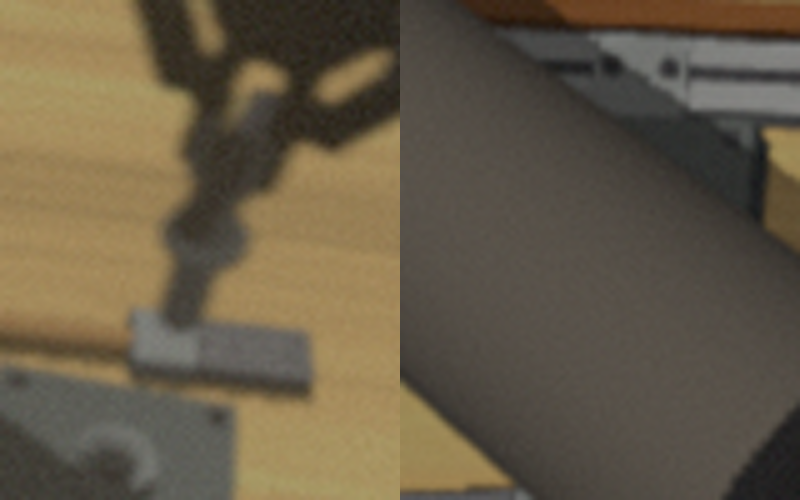

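The scene crop shows the key hanging upright, collar disc at about (205,235) and tip at about (181,320), which is pixel (437,190); TCP geometry predicts (436,189). I'll go above the collar and descend to just over its rim.

```bash
python3 -c "
from h import *
print(rel([.503,.283,.176],157).round(4))"
```

```text
[-6.100e-03  5.000e-04  3.763e-01 -4.000e-04  1.000e-04  1.500e-03]
```

Emit:
apply_moves:
  rows:
    - [-0.006,0,0.1,0,0,0]
    - [-0.006,0,0.22,0,0,0]
    - [-0.006,0,0.32,0,0,0]
    - [-0.006,0,0.37,0,0,0]
    - [-0.006,0,0.37,0,0,0]

```text
clock: 10.95
tcp_pos: [0.5025, 0.2836, 0.1774]
orientation: [-0.621, -3.079, 0.001]
contact_force: [0.5, 0.2, -4.2]
grip_width: 0.0167
gripper_force: 49.5
```

Run:
```python
from h import *
np.set_printoptions(precision=4,suppress=True)
a=r.grab_frame("scene")
o=r.get_obs();T=o['tcp_pos'];print(T,o['contact_force'])
print("tip",proj(a,T-[0,0,.097]),"collar exp",proj(a,[.503,.284,.064]))
for t in("key_tip","collar_mouth"): print(t,[(round(d["conf"],2),np.array(d["point"])) for d in r.landmark_of(a,t)])
save(a,"c6.png",(385,150,80,75),8)
```

```text
[0.503  0.2842 0.1783] [ 0.6047  0.1689 -3.9411]
tip [424.8297 212.3897] collar exp [423.2129 216.2787]
key_tip [(0.82, array([178.6, 231.3])), (0.81, array([288.7, 236.4])), (0.76, array([283. , 171.4])), (0.74, array([421.6, 225.6])), (0.65, array([425.9, 213.4])), (0.58, array([242.3, 166.2]))]
collar_mouth [(0.7, array([425.1, 214.4]))]
```

View pics/c6.png

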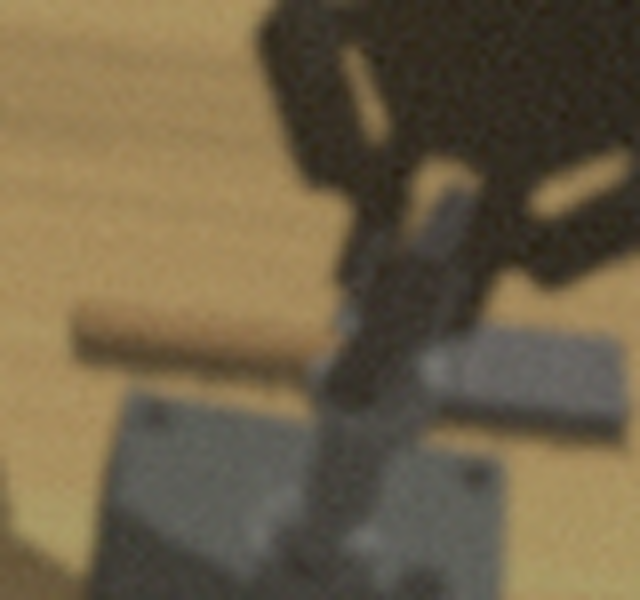

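Shaft and collar line up in the crop: the tip is at about x 325 and the ring centre about 322, which is column 425. Descending gently.

Emit:
apply_moves:
  rows:
    - [0,0,0.025,0,0,0]
    - [0,0,0.05,0,0,0]
    - [0,0,0.07,0,0,0]
    - [0,0,0.088,0,0,0]
    - [0,0,0.088,0,0,0]
  newtons: 40

```text
clock: 11.72
tcp_pos: [0.5024, 0.2839, 0.1553]
orientation: [-0.62, -3.079, 0.001]
contact_force: [-0.5, 0.7, -5.3]
grip_width: 0.0169
gripper_force: 49.5
```

```bash
python3 -c "
from h import *
o=r.get_obs();print(o['tcp_pos'],o['contact_force'],o['moment'],o['grip_width'])"
```

```text
[0.50242754 0.28391241 0.1553132 ] [-0.51090719  0.74355846 -5.30182854] [-0.02086235  0.03613558  0.04154575] 0.016874426680379355
```

No contact yet. Going further down.

Emit:
apply_moves:
  rows:
    - [0,0,0.012,0,0,0]
    - [0,0,0.024,0,0,0]
    - [0,0,0.036,0,0,0]
    - [0,0,0.044,0,0,0]

```text
clock: 12.22
tcp_pos: [0.5027, 0.2838, 0.1448]
orientation: [0.62, 3.079, -0.001]
contact_force: [-0.6, -1.8, -4.6]
grip_width: 0.0168
gripper_force: 49.5
```

Emit:
apply_moves:
  rows:
    - [0,0,0.01,0,0,0]
    - [0,0,0.02,0,0,0]
    - [0,0,0.03,0,0,0]

```text
clock: 12.6
tcp_pos: [0.5024, 0.2839, 0.1368]
orientation: [-0.62, -3.079, 0.001]
contact_force: [-0.4, -1.5, -3.6]
grip_width: 0.0169
gripper_force: 49.6
```

Emit:
apply_moves:
  rows:
    - [0,0,0.008,0,0,0]
    - [0,0,0.016,0,0,0]
    - [0,0,0.02,0,0,0]
  newtons: 30

```text
clock: 12.98
tcp_pos: [0.5026, 0.284, 0.1322]
orientation: [-0.62, -3.08, 0.0]
contact_force: [-0.3, -1.1, -3.5]
grip_width: 0.0165
gripper_force: 49.7
```

```bash
python3 -c "
from h import *
o=r.get_obs();print(o['tcp_pos'],o['contact_force'],o['moment'],o['grip_width'],o['joints'])"
```

```text
[0.50262852 0.28402432 0.13215602] [-0.33916494 -1.12781174 -3.45042258] [-0.45316146  0.21371636 -0.01084456] 0.01647941214595254 [-0.05054596  0.54341889 -0.75524817  1.84430414  0.4560512   0.93534888
  0.16117593]
```

Emit:
apply_moves:
  rows:
    - [0,0,0.008,0,0,0]
    - [0,0,0.016,0,0,0]
    - [0,0,0.016,0,0,0]
  claw: 0
  newtons: 25

```text
clock: 13.35
tcp_pos: [0.5043, 0.2853, 0.1312]
orientation: [0.62, 3.076, 0.004]
contact_force: [-2.5, -4.5, 14.9]
grip_width: 0.0167
gripper_force: 52.4
```

Key rests on the socket rim. I'll turn it clockwise under light pressure and watch for the drop.

Emit:
apply_moves:
  rows:
    - [0,0,0,0,0,0.045]
    - [0,0,0,0,0,0.09]
    - [0,0,0,0,0,0.135]
    - [0,0,0,0,0,0.18]
    - [0,0,0,0,0,0.18]

```text
clock: 13.98
tcp_pos: [0.5035, 0.2845, 0.1298]
orientation: [1.048, 2.959, 0.002]
contact_force: [-2.0, -2.3, -2.6]
grip_width: 0.0165
gripper_force: 49.9
```

```bash
python3 -c "
from h import *
o=r.get_obs();print(o['tcp_pos'],o['contact_force'],o['moment'],o['grip_width'],o['joints'],rel([.5025,.284,.13],157)[5]*90)"
```

```text
[0.50347278 0.28448665 0.12978185] [-1.96112893 -2.28529743 -2.5828316 ] [-0.6457534   0.58815356 -0.03786829] 0.01649264947315465 [-0.09868422  0.5268993  -0.68767193  1.84858659  0.41708036  0.91222462
 -0.09039182] -16.016949919241195
```

The upward force vanished, so it may have dropped in. Following it down.

Emit:
apply_moves:
  rows:
    - [0,0,0.008,0,0,0]
    - [0,0,0.016,0,0,0]
    - [0,0,0.02,0,0,0]

```text
clock: 14.35
tcp_pos: [0.5026, 0.2843, 0.1232]
orientation: [-1.048, -2.962, -0.0]
contact_force: [-2.3, -2.4, 2.7]
grip_width: 0.0165
gripper_force: 50.5
```

Emit:
apply_moves:
  rows:
    - [0,0,0.008,0,0,0]
    - [0,0,0.016,0,0,0]
    - [0,0,0.024,0,0,0]

```text
clock: 14.72
tcp_pos: [0.5032, 0.2846, 0.1179]
orientation: [1.048, 2.961, 0.002]
contact_force: [-2.5, -3.1, 15.6]
grip_width: 0.0167
gripper_force: 52.2
```

```bash
python3 -c "
from h import *
o=r.get_obs();print(o['tcp_pos'],o['contact_force'],o['moment'],o['grip_width'],rel([.5025,.284,.13],157)[5]*90)
f=r.grab_frame('scene')
print([(round(d['conf'],2),d['point']) for t in('window','dial_mark') for d in r.landmark_of(f,t)]);g=r.grab_frame('top')
c=lambda f,x,y:cv2.resize(f['pixels'][y:y+80,x:x+80,::-1],(400,400),interpolation=cv2.INTER_CUBIC)
cv2.imwrite('pics/c7.png',np.hstack([c(f,385,175),c(g,170,155)]))"
```

```text
[0.50318434 0.28458775 0.11790816] [-2.46880902 -3.14122356 15.58420738] [-0.79273611  0.79669505 -0.05567084] 0.016723033261864886 -15.969887693917526
[(0.96, [422.2, 239.1])]
```

View pics/c7.png

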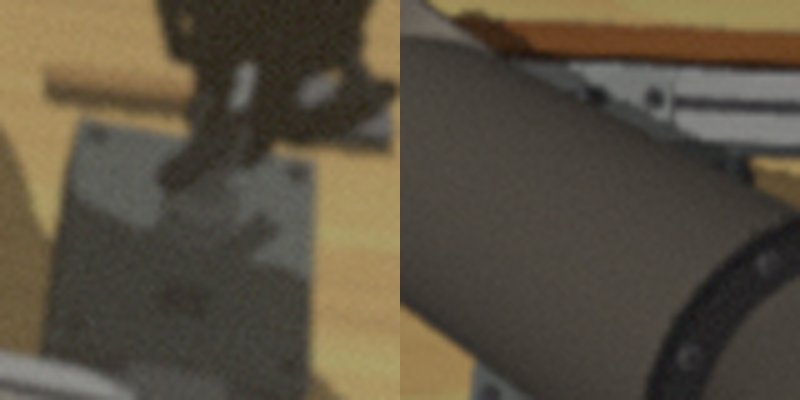

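Home at 13.6 mm below the rim. The window sits at about (183,300) in the left crop, pixel (421.6,235), still dark. I'll ease the pressure and turn clockwise by about 40°.

Emit:
apply_moves:
  rows:
    - [0,0,-0.008,0,0,0.09]
    - [0,0,-0.01,0,0,0.18]
    - [0,0,-0.01,0,0,0.27]
    - [0,0,-0.01,0,0,0.36]
    - [0,0,-0.01,0,0,0.44]

```text
clock: 15.55
tcp_pos: [0.5019, 0.2842, 0.1187]
orientation: [-1.992, -2.428, 0.001]
contact_force: [-1.0, 0.2, -4.7]
grip_width: 0.0166
gripper_force: 49.5
```

```bash
cat >> h.py <<'E'
def prof(f):
    "grey-level map of the window, rows along world x, columns along world y (3 mm), plane z=.042"
    c=at_z(f,[421.7,235],.042);g=cv2.GaussianBlur(cv2.cvtColor(f["pixels"],cv2.COLOR_RGB2GRAY).astype(np.float32),(0,0),.5)
    ys=np.arange(-21,22,3);xs=np.arange(-15,16,5)
    m=np.array([[proj(f,c+[x/1e3,y/1e3,0]) for y in ys] for x in xs],np.float32)
    print(ys);print(cv2.remap(g,m[...,0],m[...,1],cv2.INTER_LINEAR).round().astype(int))
def st():
    o=r.get_obs();print(o['clock'],o['tcp_pos'],o['contact_force'],o['moment'],o['grip_width'],o['joints'][6],157+rel([.5025,.284,.13],157)[5]*-90)
E
python3 -c "
from h import *
np.set_printoptions(precision=4,suppress=True,linewidth=150)
st();prof(r.grab_frame('scene'))"
```

```text
15.55 [0.5019 0.2842 0.1187] [-1.0111  0.2039 -4.7065] [0.0035 0.3679 0.2163] 0.016602896373547348 -0.7047097008813131 212.7476487695366
[-21 -18 -15 -12  -9  -6  -3   0   3   6   9  12  15  18  21]
[[59 63 62 59 60 60 60 60 60 60 58 59 62 62 63]
 [62 62 64 58 56 56 56 54 56 56 55 58 62 62 63]
 [62 63 61 55 53 52 52 51 50 54 55 60 61 62 63]
 [62 61 59 54 53 52 53 53 52 51 55 59 62 63 61]
 [62 61 58 54 51 53 56 56 54 55 55 61 64 63 62]
 [63 61 61 61 59 59 58 57 58 58 60 60 65 64 62]
 [63 63 63 61 62 62 60 61 64 62 61 62 62 61 62]]
```

Emit:
apply_moves:
  rows:
    - [0,0,0.004,0,0,0.06]
    - [0,0,0.006,0,0,0.12]
    - [0,0,0.006,0,0,0.18]
    - [0,0,0.006,0,0,0.18]

```text
clock: 16.1
tcp_pos: [0.5024, 0.2851, 0.1184]
orientation: [-2.308, -2.131, -0.001]
contact_force: [-3.3, 0.9, 2.5]
grip_width: 0.0163
gripper_force: 50.6
```

```bash
python3 -c "
from h import *
np.set_printoptions(precision=4,suppress=True,linewidth=150)
st();prof(r.grab_frame('scene'))"
```

```text
16.1 [0.5024 0.2851 0.1184] [-3.3146  0.8953  2.5245] [0.1028 0.7273 0.1295] 0.016307578327449137 -0.9476078124656999 228.57100044811227
[-21 -18 -15 -12  -9  -6  -3   0   3   6   9  12  15  18  21]
[[61 58 60 60 61 58 58 61 61 62 62 62 63 63 63]
 [61 60 61 57 55 54 56 58 60 66 69 66 64 61 61]
 [61 60 59 56 52 53 53 56 64 77 78 70 64 63 62]
 [61 61 61 56 52 53 53 56 62 71 75 68 62 62 63]
 [63 61 60 58 52 53 56 56 60 66 69 66 63 64 64]
 [61 62 58 59 58 58 58 58 61 63 65 64 62 62 62]
 [61 62 63 64 62 61 61 61 60 62 63 61 63 64 62]]
```

Emit:
apply_moves:
  rows:
    - [0,0,0,0,0,0.07]
    - [0,0,0,0,0,0.14]
    - [0,0,0,0,0,0.21]
    - [0,0,0,0,0,0.27]
    - [0,0,0,0,0,0.27]

```text
clock: 16.77
tcp_pos: [0.5026, 0.2851, 0.1185]
orientation: [-2.704, -1.598, -0.002]
contact_force: [-1.7, 1.8, 1.8]
grip_width: 0.0165
gripper_force: 50.5
```

```bash
python3 -c "
from h import *
np.set_printoptions(precision=4,suppress=True,linewidth=150)
st();prof(r.grab_frame('scene'))"
```

```text
16.775 [0.5026 0.2851 0.1185] [-1.6989  1.8468  1.7712] [0.4944 0.6725 0.1098] 0.01645991678023329 -1.3184523182219874 252.8526238699112
[-21 -18 -15 -12  -9  -6  -3   0   3   6   9  12  15  18  21]
[[59 61 62 62 62 64 64 63 62 60 62 62 63 62 62]
 [61 61 63 67 72 76 75 73 72 68 67 65 63 63 64]
 [61 61 65 77 87 90 90 89 85 79 75 68 64 64 63]
 [62 65 69 80 90 94 94 94 93 84 75 67 64 64 63]
 [64 66 72 81 90 91 90 91 89 82 70 65 63 62 63]
 [63 65 68 72 74 76 75 76 77 71 65 61 61 61 61]
 [62 62 63 61 62 66 66 64 63 62 62 63 62 63 62]]
```

Emit:
apply_moves:
  rows:
    - [0,0,0,0,0,0.035]
    - [0,0,0,0,0,0.07]
    - [0,0,0,0,0,0.07]

```text
clock: 17.2
tcp_pos: [0.5028, 0.2848, 0.1185]
orientation: [-2.788, -1.446, -0.001]
contact_force: [-1.7, 2.4, 1.3]
grip_width: 0.0167
gripper_force: 50.5
```

```bash
python3 -c "
from h import *
np.set_printoptions(precision=4,suppress=True,linewidth=150)
st();f=[r.grab_frame('scene') for _ in range(6)];f[0]['pixels']=np.mean([g['pixels'] for g in f],0).astype(np.uint8);prof(f[0]);save(f[0],'c8.png',(401,215,40,40),14)
print([(round(d['conf'],2),d['point']) for g in f[-3:] for d in r.landmark_of(g,'dial_mark')],[(round(d['conf'],2),d['point']) for g in f[-3:] for d in r.landmark_of(g,'window')])"
```

```text
17.2 [0.5028 0.2848 0.1185] [-1.7327  2.384   1.2907] [0.7134 0.6347 0.1419] 0.01671530668312977 -1.4148689313612401 259.18339948822234
[-21 -18 -15 -12  -9  -6  -3   0   3   6   9  12  15  18  21]
[[61 61 61 62 63 62 61 62 62 61 61 61 61 61 61]
 [61 62 63 68 74 75 73 71 68 70 68 65 62 62 62]
 [62 63 68 78 87 90 89 84 81 83 80 70 64 63 63]
 [61 63 71 83 91 94 93 89 84 87 82 70 63 61 62]
 [62 64 72 83 88 89 88 85 82 85 80 69 63 61 63]
 [62 62 65 71 74 75 75 73 72 73 71 65 62 62 62]
 [63 62 62 63 63 64 64 63 63 63 63 62 62 62 62]]
[(0.56, [423.8, 237.9]), (0.39, [423.1, 235.3]), (0.6, [424.4, 233.9]), (0.3, [420.9, 226.5])] [(0.69, [419.8, 238.8]), (0.65, [207.0, 164.5]), (0.55, [419.9, 237.6])]
```

View pics/c8.png

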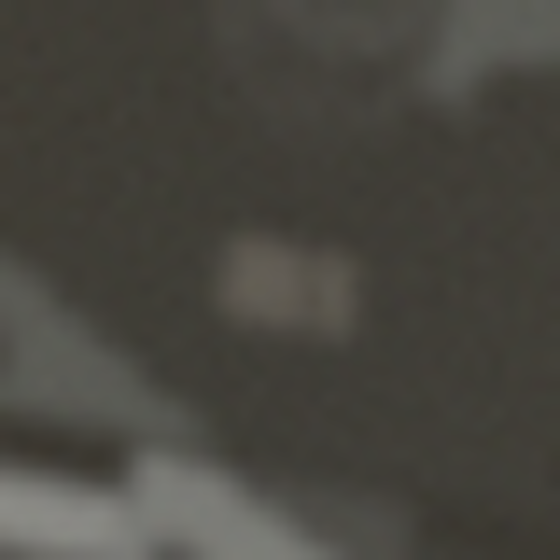

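The last crop shows the pale window spanning columns 218–358, with the dark line at about 308 against a centre near 288. That is about 4–5 mm short, so I turn a further 5.5°.

Emit:
apply_moves:
  rows:
    - [0,0,0,0,0,0.03]
    - [0,0,0,0,0,0.061]
    - [0,0,0,0,0,0.061]
    - [0,0,0,0,0,0.061]

```text
clock: 18.3
tcp_pos: [0.5027, 0.2842, 0.1184]
orientation: [-2.856, -1.308, -0.0]
contact_force: [-2.5, 2.6, 1.8]
grip_width: 0.0165
gripper_force: 50.5
```

```bash
python3 -c "
from h import *
np.set_printoptions(precision=4,suppress=True,linewidth=150)
st();f=[r.grab_frame('scene') for _ in range(6)];f[0]['pixels']=np.mean([g['pixels'] for g in f],0).astype(np.uint8);prof(f[0])"
```

```text
18.3 [0.5027 0.2842 0.1184] [-2.5039  2.5932  1.8303] [0.8933 0.6635 0.1754] 0.016535175373960504 -1.5004295517763089 264.7941965880544
[-21 -18 -15 -12  -9  -6  -3   0   3   6   9  12  15  18  21]
[[61 62 61 62 62 63 62 62 62 63 62 61 62 63 63]
 [61 62 63 69 73 74 71 70 72 72 69 66 62 60 61]
 [61 63 68 79 87 88 84 82 86 87 80 70 64 61 61]
 [62 63 71 83 91 90 86 86 91 91 82 70 63 61 62]
 [62 64 71 82 88 86 81 84 88 88 80 69 63 63 62]
 [62 63 66 72 74 73 72 74 77 76 71 65 62 62 62]
 [62 61 63 62 63 64 63 63 64 65 63 63 63 62 63]]
```

The line is now at about −1 mm, so it is centred. Release and rise.

Emit:
apply_moves:
  rows:
    - [0,0,0,0,0,0]
    - [0,0,0,0,0,0]
    - [0,0,0,0,0,0]
    - [0,0,0,0,0,0]
    - [0,0,0,0,0,0]
  claw: 1

```text
clock: 19.23
tcp_pos: [0.5027, 0.284, 0.1183]
orientation: [2.857, 1.306, -0.0]
contact_force: [0.2, 0.3, -1.0]
grip_width: 0.0853
gripper_force: 0.0
```

Emit:
apply_moves:
  rows:
    - [0,0,-0.08,0,0,0]
    - [0,0,-0.2,0,0,0]
    - [0,0,-0.35,0,0,0]
    - [0,0,-0.5,0,0,0]
    - [0,0,-0.5,0,0,0]

```text
clock: 19.85
tcp_pos: [0.5042, 0.2853, 0.2467]
orientation: [-2.856, -1.306, -0.01]
contact_force: [0.4, -0.2, -0.2]
grip_width: 0.0852
gripper_force: 0.0
```

```bash
python3 -c "
from h import *
np.set_printoptions(precision=4,suppress=True,linewidth=150)
st();f=[r.grab_frame('scene') for _ in range(6)];f[0]['pixels']=np.mean([g['pixels'] for g in f],0).astype(np.uint8);prof(f[0])
print('exp grip',proj(f[-1],[.503,.284,.128]),[(round(d['conf'],2),d['point']) for d in r.landmark_of(f[-1],'key_grip')])
for z in (.136,.128): pass
b=r.grab_frame('top');print(proj(b,[.503,.284,.128]),[(round(d['conf'],2),d['point']) for d in r.landmark_of(b,'key_grip')],[(round(d['conf'],2),d['point']) for d in r.landmark_of(b,'small_key_grip')])"
```

```text
19.85 [0.5042 0.2853 0.2467] [ 0.4207 -0.1537 -0.2249] [ 0.0121 -0.0188  0.0216] 0.08518711730857888 -1.444029523371697 264.8561715719829
[-21 -18 -15 -12  -9  -6  -3   0   3   6   9  12  15  18  21]
[[61 61 61 62 62 62 62 61 62 63 62 62 62 61 62]
 [61 62 63 69 73 73 70 70 70 72 69 65 62 63 62]
 [61 63 67 79 87 87 82 82 85 86 80 70 64 62 62]
 [62 64 69 82 90 89 85 85 89 89 81 69 63 62 62]
 [61 64 71 81 87 85 81 83 88 88 78 68 63 62 62]
 [62 63 66 71 74 73 72 73 75 75 70 64 62 61 62]
 [65 62 62 63 63 63 64 63 64 64 62 62 61 62 62]]
exp grip [429.2044 201.2955] [(0.93, [166.5, 212.7]), (0.77, [232.4, 141.3]), (0.65, [427.4, 200.1]), (0.63, [280.3, 148.1]), (0.59, [287.7, 215.0])]
[203.1649 209.4339] [(0.85, [376.2, 271.9]), (0.78, [338.0, 173.5]), (0.61, [450.7, 157.0]), (0.59, [428.4, 267.1]), (0.42, [204.1, 209.5])] [(0.47, [441.1, 213.7])]
```

```bash
python3 -c "
from h import *
print(r.hand_in())"
```

```text
the job is handed in; nothing more can be done
None
```

I handed the job in with the larger key standing fully home in the socket, the pale sector centred in the window and the gripper clear. The small key showed no movement, I did not re-check the bottle or tape, and the hand-in returned no verdict.

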